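# Reset a ratchet tube clamp and tighten it four clicks

### The arm

A 6-joint arm with a two-finger parallel gripper is mounted at the origin on the work surface. World frame = base frame: x ahead of the robot, y to its left, z up, the work surface at z = 0. Lengths are in m, angles in rad, forces in N, time in s.
With the tool pointing down it reaches from about 0.35 to 0.85 m from the base axis. Payload 8.1 kg.
Tool frame: the origin (TCP) lies at the very end of the fingers, on their centre line; the grasp point (between the pads) lies 19 mm behind it; z points along the fingers, y is the line along which they close (so a half turn about z gives the same grasp; the last joint's range is limited). The gripper opens to 93 mm and grips with 3 to 60 N. Pads are 15 mm wide; open, the fingers measure 128 mm over their backs; the gripper's body (75 mm by 188 mm) begins 65 mm behind the grasp point.
Start: joints at [-1.198, 0.13, 1.488, -0, 1.523, -0.085], TCP at [0.265, -0.538, 0.219] pointing down, gripper open.
Joint ranges: [-2.96, 2.96], [-0.89, 2.26], [0.02, 2.5], [-1.34, 4.48], [0, 2.73], [-2.66, 2.66]. Speed limits (rad/s): [2.39, 2.39, 2.79, 3.14, 3.14, 3.14].

### API

Orientations are given as a rotation vector (axis times angle).
In Python, from rig import telemetry, cams, workorder gives the robot as it stands.
- The arm moves only by the tool arm_command, never from a script. Its argument "series" is a list of rows, each an object of numbers: "tx", "ty", "tz": the shift along the tool's x, y, z in mm; "yaw": the turn about the tool's z in rad; "jaw": the closure in counts, from 0 (fully open) to 255 (shut). In form: [{"tx": .., "ty": .., "tz": .., "yaw": .., "jaw": ..}, ...]. A call has exactly 10 rows; each row shifts and turns the commanded pose from where the row before left it, along the tool's axes as they then stand; what a row does not reach is not made up. A row lasts 1/12 s, in which the tool goes at most 41.7 mm and 7.16 degrees, less where a joint would pass 70% of its speed; a pose out of reach is approached as far as the arm can. A call with a gripper value outside its range is refused whole. The fingers move at their own pace and stop on an object; "force" is the grip in N (left out, the last holds). Time passes only in rows, so rows that do not move let the fingers close, or fill a call up. It gives the time, the measured TCP pose, the force, the opening and the grip force at its end, in the units of the state.
- telemetry.get_obs(): the state, without advancing time (a new reading comes with each control period).
- cams.snapshot(name): name is "side" or "top" or "wrist"; returns a dict with "color" (400x640x3 uint8, red, green, blue), "depth" (400x640 float32, m along the optical axis (not along the pixel's ray), 0 where there is no reading), "fx", "fy", "cx", "cy" (pixels), "rvec" (rotation vector, rad) and "tvec" (3), from world to camera coordinates, as OpenCV has them; the wrist camera has in their place "mount" (4x4, takes a point from camera to tool coordinates, whose origin is the TCP and whose axes are the flange's). Camera axes: x right, y down, z forward; pixel columns grow to the right and rows downward; lengths in m; the calibration is good to about 2 mm. A picture is of the moment at which its call begins: read the wrist's pose just before it.
- workorder.finish_job(): hands the job in; it is judged then, once.
Trained networks look in a picture, given as the dict that the camera call returned (one of the last four; its "shot" number tells which), for a name from the list of things; names that differ only in an ending like _2 or _b are one class to them, and where a whole thing is asked for, a point or a joint stands for the part that bears it (a point fixed in the world has none). Each returns a list of dicts, best first, with "score" (0 to 1); they miss things now and then, are a little off and sometimes report something else, mostly with a low value. They report only what shows in the picture. A call takes as long as a camera call.
- cams.search_frame(picture, target): "box" ([left, top, width, height] in pixels, round what is visible of it).
- cams.masks_of(picture, target): "region" (400x640 bool, what is visible of it) and "box" ([left, top, width, height] in pixels, round what is visible of it).
- cams.landmark_of(picture, target): "location" ([column, row] in pixels: a listed point, or the origin of a listed thing).
The state is a dict: "time": time; "joints": joint angles; "joint_velocities": joint speeds; "tau": joint torques, N m; "eef_pos": TCP position; "ee_rot": TCP orientation; "wrist_force": force on the tool from outside, world axes, zero at the start; "ft_torque": the same for the moment, N m; "grip_width": opening from 0.0 (shut) to 1.0 (fully open); "gripper_force": force on a finger pad.
Only numpy, scipy, OpenCV 4.12 (cv2) and the standard library are available. Lean on these libraries where they do the work, as an engineer would, in place of code of your own. Each camera call takes 0.05 s, during which the arm holds its last target. There are 200 camera calls.

### The job

The ratchet clamp on the bench has been left too tight on the copper tube. Pull its black spring knob straight up to its stop and keep it there until the lever has sprung all the way back, let the knob drop in again, then swing the lever by its upright handle exactly four clicks, feeling each one. Do not let go: finish with the handle gripped in the fingers at the fourth click, and leave the other things on the bench where they are.

Things in the scene. Friction and masses are not known exactly. Their poses are not given: they have to be found in the camera images.
- clamp: Ratchet tube clamp, fixed: grey base plate 265 x 230 mm, 12 mm thick, with a toothed steel disc (166 mm across, top 40 mm above the bench), lever, spring knob and, at its far (+x) side, a copper tube (28 mm, along y, top 54 mm up) in a jaw; the grey block behind the tube is 68 mm high. Origin: at bench height on the lever's vertical pivot axis; x towards the tube, y towards the spring knob.
- knob_mid (a point): Middle of the upright black cylindrical spring knob (26 mm diameter, 42 mm tall): on its axis, 18 mm below its top, 100 mm above the bench when in, 70 mm from the pivot. Moves only straight up. Under it a steel collar (top 74 mm above the bench) on a grey bridge (68 mm high); nothing near it stands higher. Its nose is the ratchet's pawl.
- plunger (a joint): Lift of the spring knob in m: 0 fully in, 0.012 at its upper stop. Takes 8 N at first, 12 N at the stop; springs back in when released. Above about 0.006 the ratchet is free and the lever springs back to 0 by itself within a second. At each click the knob rides up about 5 mm, then drops in.
- lever (a joint): Lever angle, rad, 0 fully back, growing counter-clockwise seen from above (tightening), at most 1.10; one click per 0.16, so four clicks rest at 0.64. Cannot go back unless the knob is up; stays where left. At the handle a return spring pulls 2 to 3 N and each tooth adds 3 to 10 N, which drops away suddenly in the last quarter of each 0.16 step: the click, complete at the multiple of 0.16.
- handle: The lever's upright round black handle, turning freely on its pin, 20 mm diameter (24 mm at the foot), 62 mm tall; origin: centre of its underside, 40 mm above the bench, 150 mm from the pivot. Under it the flat steel lever bar, 24 mm wide, top 40 mm above the bench. Its direction from the pivot, from the clamp's +x counter-clockwise, is -115 degrees at lever angle 0 and -78 at four clicks.
- handle_mid (a point): Grip point of the handle: on its axis, 40 mm above its underside, 22 mm below its top, 80 mm above the bench.
- coupling: loose copper pipe coupling, an open tube 29 mm across and 36 mm tall, standing on the bench near the clamp; origin: centre of its underside. Bystander.
- tee: loose brass tee fitting, 60 mm long and 46 mm high, lying on the bench near the clamp; origin under its centre at bench height. Bystander.
- flux_tub: white tub with a blue lid, 60 mm across, 55 mm high; origin: centre of its underside. Bystander.
- solder: metal spool, 56 mm across, 42 mm high; origin: centre of its underside. Bystander.
- end_cap: flat red plastic pipe cap, 54 mm across, 18 mm high; origin: centre of its underside. Bystander.
- pliers: pliers with red grips, 210 mm long, 16 mm high, lying flat; origin under the joint of the pliers. Bystander.
- wrench: steel wrench, 200 mm long, lying flat; origin under its middle. Bystander.

How it is judged:
On the way, in this order (a step that is already met when the one before it is completed fails the run):
1. the knob is pulled up to its stop and the lever has sprung fully back (value of joint plunger above 0.0105 m and value of joint lever below 0.04 rad), for 0.1 s.
2. the knob is let back in with the lever still fully back (value of joint plunger below 0.002 m and value of joint lever below 0.06 rad), for 0.1 s.
At the end, for the whole second after the job is handed in: The lever stands at the fourth click (angle between 0.616 and 0.736 rad, not yet at the fifth), at rest, with the knob dropped in (lift under 4.5 mm), and the fingers still hold the handle with more than 2 N (value of joint lever between 0.616 and 0.736 rad and value of joint plunger below 0.0045 m and contact force between the fingers and handle above 2 N and not (velocity of joint lever above 0.05 rad/s) and not (velocity of joint lever below -0.05 rad/s)); the arm keeps its last pose, push and grip.
It fails at once if a bystander was shoved more than 30 mm (distance of any of coupling, tee, flux_tub, solder, end_cap, pliers, wrench from where it was at the start of the episode above 0.03 m).
It also fails if it takes over 69 s, if anything falls off the work surface, if the arm or the gripper's body presses on something with over 40 N, if the wrist force passes 120 N, or if a joint passes its speed limit or range.

## Working session

There is one attempt and no reset: what is moved stays moved. The work goes in short steps, Python scripts to look and compute and a tool call to move; the robot and the scene stay as the last step left them, time stands still between calls to the robot, and variables do not carry over. Pictures are saved under pics/ and viewed, at most 10 in all, crops included, and the job is handed in when it is done.

Besides the shell and the picture viewer there is one more tool, called as name([rows], argument=value, ...), one row to a line, values as JSON. arm_command: Moves the arm, as the interface text tells. Its arguments: {"type":"object","properties":{"series":{"type":"array","items":{"type":"object","properties":{"tx":{"type":"number"},"ty":{"type":"number"},"tz":{"type":"number"},"yaw":{"type":"number"},"jaw":{"type":"number"}}}},"force":{"type":"number"}},"required":["series"]}

```bash
mkdir -p pics; ls; cat > h.py <<'E'
import numpy as np, cv2
from scipy.spatial.transform import Rotation as R
from rig import telemetry, cams, workorder
def ray(p,uv):
    Rm=cv2.Rodrigues(np.array(p["rvec"],float))[0]; t=np.array(p["tvec"],float).ravel()
    d=Rm.T@np.array([(uv[0]-p["cx"])/p["fx"],(uv[1]-p["cy"])/p["fy"],1]); return -Rm.T@t,d
def atz(p,uv,z):
    c,d=ray(p,uv); return c+d*(z-c[2])/d[2]
def tri(rs):
    A=0;b=0
    for c,d in rs:
        d=d/np.linalg.norm(d);P=np.eye(3)-np.outer(d,d);A=A+P;b=b+P@c
    return np.linalg.solve(A,b)
E
python3 - <<'E'
from h import *
o=telemetry.get_obs();print({k:np.round(v,3) for k,v in o.items()})
ps={n:cams.snapshot(n) for n in("side","top")}
for n,p in ps.items():
    cv2.imwrite(f"pics/{n}0.png",p["color"][:,:,::-1]); print(n,ray(p,(320,200)))
res={}
for t,z in dict(knob_mid=.1,handle_mid=.08,handle=.04,clamp=0,coupling=0,tee=0,flux_tub=0,solder=0,end_cap=0,pliers=0,wrench=0).items():
    for n,p in ps.items():
        l=cams.landmark_of(p,t)[:1]
        for q in l:
            print(t,n,round(q["score"],2),np.round(q["location"]),np.round(atz(p,q["location"],z),3)); res.setdefault(t,[]).append(ray(p,q["location"]))
    if len(res.get(t,[]))==2: print("   tri",np.round(tri(res[t]),3))
E
```

```text
pics
{'time': np.float64(0.0), 'joints': array([-1.198,  0.131,  1.489,  0.   ,  1.523, -0.085]), 'joint_velocities': array([-0.001,  0.001,  0.   ,  0.001, -0.001,  0.   ]), 'tau': array([-0.0000e+00, -5.5985e+01, -4.9176e+01,  7.7000e-02,  3.5000e-02,
       -0.0000e+00]), 'eef_pos': array([ 0.265, -0.538,  0.218]), 'ee_rot': array([-3.058, -0.712,  0.   ]), 'wrist_force': array([0.561, 1.009, 0.248]), 'ft_torque': array([-0.028,  0.071, -0.029]), 'gripper_force': np.float64(0.0), 'grip_width': np.float64(1.003)}
side (array([0.36098657, 0.92198144, 0.57686037]), array([ 0.17245885, -0.84719231, -0.50263731]))
top (array([0.36049029, 0.0565367 , 1.19412421]), array([ 0.14578496,  0.00651004, -0.98935765]))
knob_mid top 0.53 [271. 166.] [0.611 0.188 0.1  ]
handle_mid side 0.56 [281. 174.] [ 0.663 -0.026  0.08 ]
handle_mid top 0.57 [351. 146.] [ 0.667 -0.017  0.08 ]
   tri [ 0.663 -0.018  0.085]
handle side 0.65 [279. 191.] [ 0.661 -0.004  0.04 ]
handle top 0.62 [350. 150.] [ 0.665 -0.019  0.04 ]
   tri [ 0.667 -0.02   0.031]
clamp side 0.73 [288. 233.] [0.601 0.124 0.   ]
clamp top 
[... 183 characters left out ...]
.177 0.003]
tee side 0.76 [253. 285.] [0.619 0.319 0.   ]
tee top 0.74 [226. 173.] [0.616 0.323 0.   ]
   tri [0.616 0.322 0.003]
flux_tub side 0.62 [332. 343.] [0.435 0.429 0.   ]
flux_tub top 0.77 [181. 239.] [0.435 0.441 0.   ]
   tri [0.434 0.437 0.01 ]
solder side 0.7 [396. 181.] [ 0.36 -0.22  0.  ]
solder top 0.96 [425. 262.] [ 0.366 -0.216  0.   ]
   tri [ 0.363 -0.216  0.002]
end_cap side 0.87 [262. 344.] [0.552 0.457 0.   ]
end_cap top 0.85 [179. 198.] [0.547 0.452 0.   ]
   tri [ 0.55   0.454 -0.004]
pliers side 0.95 [331. 159.] [ 0.581 -0.324  0.   ]
pliers top 0.66 [464. 183.] [ 0.58  -0.335  0.   ]
   tri [ 0.582 -0.337 -0.006]
wrench side 0.63 [293. 157.] [ 0.708 -0.314  0.   ]
```

```bash
python3 - <<'E'
import cv2,numpy as np
a=cv2.imread("pics/top0.png")[90:280,160:440];b=cv2.imread("pics/side0.png")[120:320,180:420]
cv2.imwrite("pics/c0.png",np.vstack([cv2.resize(a,(442,300),interpolation=3),cv2.resize(b,(442,300))]) if 0 else np.hstack([cv2.resize(a,(420,285),interpolation=2),cv2.resize(b,(342,285),interpolation=2)]))
E
```

```text
(no output)
```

View pics/c0.png

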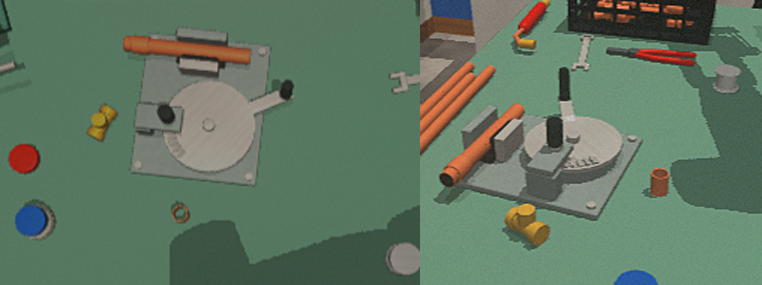

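View pics/top0.png

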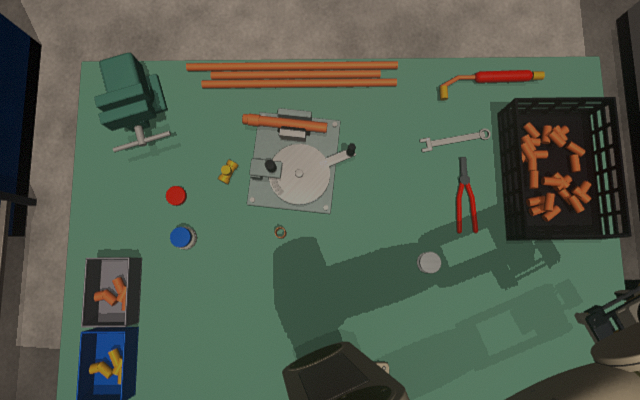

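The knob is at about (271,166) in the top image, the handle at (351,149) and the pivot at (299,174). The lever stands far forward. All bystanders are clear of the route, so I'll move above the knob.

arm_command([
  {"tx": 31,"ty": -25},
  {"tx": 31,"ty": -25},
  {"tx": 31,"ty": -25},
  {"tx": 31,"ty": -25},
  {"tx": 31,"ty": -25},
  {"tx": 31,"ty": -25},
  {"tx": 31,"ty": -25},
  {"tx": 31,"ty": -25},
  {"tx": 31,"ty": -25},
  {"tx": 31,"ty": -25},
], force=50)

```text
validation failed for argument at $.se...
```

arm_command([
  {"tx": 31,"ty": -25},
  {"tx": 31,"ty": -25},
  {"tx": 31,"ty": -25},
  {"tx": 31,"ty": -25},
  {"tx": 31,"ty": -25},
  {"tx": 31,"ty": -25},
  {"tx": 31,"ty": -25},
  {"tx": 31,"ty": -25},
  {"tx": 31,"ty": -25},
  {},
])

```text
validation failed for argument at $.se...
```

arm_command([
  {"yaw": -0.11},
  {"yaw": -0.11},
  {"yaw": -0.11},
  {"yaw": -0.11},
  {"yaw": -0.11},
  {"yaw": -0.11},
  {"yaw": -0.11},
  {"yaw": -0.11},
  {"yaw": -0.03},
  {},
])

```text
validation failed for argument at $.se...
```

```bash
cat >> h.py <<'E'
def wray(p,o,uv):
    Rm=R.from_rotvec(o["ee_rot"]).as_matrix(); M=np.array(p["mount"])
    d=Rm@M[:3,:3]@np.array([(uv[0]-p["cx"])/p["fx"],(uv[1]-p["cy"])/p["fy"],1]); return Rm@M[:3,3]+o["eef_pos"],d
def watz(p,o,uv,z):
    c,d=wray(p,o,uv); return c+d*(z-c[2])/d[2]
E
python3 - <<'E'
from h import *
o=telemetry.get_obs();p=cams.snapshot("wrist")
print(np.round(o["eef_pos"],4),np.round(R.from_rotvec(o["ee_rot"]).as_matrix(),3).tolist(),np.round(o["joints"],2),np.round(p["mount"],3).tolist())
cv2.imwrite("pics/w1.png",p["color"][:,:,::-1])
for t,z in dict(knob_mid=.1,handle_mid=.08,clamp=0).items():
    for q in cams.landmark_of(p,t)[:1]: print(t,q["score"],np.round(q["location"]),np.round(watz(p,o,q["location"],z),4))
q=cams.snapshot("top")
for t,z in dict(knob_mid=.1,handle_mid=.08,clamp=0).items():
    for a in cams.landmark_of(q,t)[:1]: print("top",t,a["score"],np.round(atz(q,a["location"],z),4))
E
```

```text
[ 0.2652 -0.5382  0.2186] [[0.897, 0.442, -0.0], [0.442, -0.897, 0.0], [-0.0, -0.0, -1.0]] [-1.2   0.13  1.49 -0.    1.52 -0.09] [[0.0, -0.954, -0.298, 0.084], [1.0, 0.0, -0.0, -0.0], [0.0, -0.298, 0.954, -0.166], [0.0, 0.0, 0.0, 1.0]]
top knob_mid 0.56 [0.6115 0.1862 0.1   ]
top handle_mid 0.41 [ 0.6678 -0.0171  0.08  ]
top clamp 0.81 [0.5974 0.1169 0.    ]
```

View pics/w1.png

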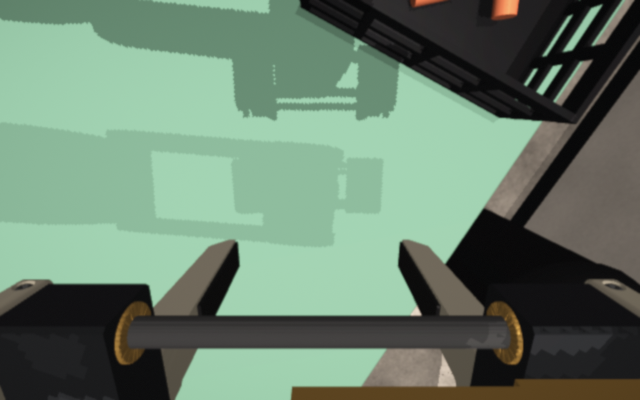

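The moves were refused because every key is needed, so the wrist view shows only bench and the fingers at the start pose. I'll send them again with full rows.

arm_command([
  {"tx": 31,"ty": -25,"tz": 0,"yaw": 0,"jaw": 0},
  {"tx": 31,"ty": -25,"tz": 0,"yaw": 0,"jaw": 0},
  {"tx": 31,"ty": -25,"tz": 0,"yaw": 0,"jaw": 0},
  {"tx": 31,"ty": -25,"tz": 0,"yaw": 0,"jaw": 0},
  {"tx": 31,"ty": -25,"tz": 0,"yaw": 0,"jaw": 0},
  {"tx": 31,"ty": -25,"tz": 0,"yaw": 0,"jaw": 0},
  {"tx": 31,"ty": -25,"tz": 0,"yaw": 0,"jaw": 0},
  {"tx": 31,"ty": -25,"tz": 0,"yaw": 0,"jaw": 0},
  {"tx": 31,"ty": -25,"tz": 0,"yaw": 0,"jaw": 0},
  {"tx": 31,"ty": -25,"tz": 0,"yaw": 0,"jaw": 0},
], force=50)

```text
time: 2.43
eef_pos: [0.4332, -0.1752, 0.219]
ee_rot: [3.059, 0.712, 0.001]
wrist_force: [0.8, 0.2, -0.5]
grip_width: 1.0
gripper_force: 0.0
```

arm_command([
  {"tx": 31,"ty": -25,"tz": 0,"yaw": 0,"jaw": 0},
  {"tx": 31,"ty": -25,"tz": 0,"yaw": 0,"jaw": 0},
  {"tx": 31,"ty": -25,"tz": 0,"yaw": 0,"jaw": 0},
  {"tx": 31,"ty": -25,"tz": 0,"yaw": 0,"jaw": 0},
  {"tx": 31,"ty": -25,"tz": 0,"yaw": 0,"jaw": 0},
  {"tx": 31,"ty": -25,"tz": 0,"yaw": 0,"jaw": 0},
  {"tx": 31,"ty": -25,"tz": 0,"yaw": 0,"jaw": 0},
  {"tx": 31,"ty": -25,"tz": 0,"yaw": 0,"jaw": 0},
  {"tx": 0,"ty": 0,"tz": 0,"yaw": -0.11,"jaw": 0},
  {"tx": 0,"ty": 0,"tz": 0,"yaw": -0.11,"jaw": 0},
])

```text
time: 3.27
eef_pos: [0.5671, 0.1146, 0.218]
ee_rot: [-2.958, -1.056, 0.001]
wrist_force: [-0.0, -0.1, 0.0]
grip_width: 1.0
gripper_force: 0.0
```

arm_command([
  {"tx": 0,"ty": 0,"tz": 0,"yaw": -0.11,"jaw": 0},
  {"tx": 0,"ty": 0,"tz": 0,"yaw": -0.11,"jaw": 0},
  {"tx": 0,"ty": 0,"tz": 0,"yaw": -0.11,"jaw": 0},
  {"tx": 0,"ty": 0,"tz": 0,"yaw": -0.11,"jaw": 0},
  {"tx": 0,"ty": 0,"tz": 0,"yaw": -0.11,"jaw": 0},
  {"tx": 0,"ty": 0,"tz": 0,"yaw": -0.11,"jaw": 0},
  {"tx": 0,"ty": 0,"tz": 0,"yaw": -0.03,"jaw": 0},
  {"tx": 0,"ty": 0,"tz": 0,"yaw": 0,"jaw": 0},
  {"tx": 0,"ty": 0,"tz": 0,"yaw": 0,"jaw": 0},
  {"tx": 0,"ty": 0,"tz": 0,"yaw": 0,"jaw": 0},
])

```text
time: 4.1
eef_pos: [0.5668, 0.1121, 0.2186]
ee_rot: [-2.437, -1.983, 0.0]
wrist_force: [-0.2, -0.7, -0.6]
grip_width: 1.002
gripper_force: 0.0
```

```bash
python3 - <<'E'
from h import *
o=telemetry.get_obs();p=cams.snapshot("wrist")
print(o["time"],np.round(o["eef_pos"],4),np.round(R.from_rotvec(o["ee_rot"]).as_matrix(),3).tolist(),np.round(o["joints"],2))
cv2.imwrite("pics/w2.png",p["color"][:,:,::-1])
for t,z in dict(knob_mid=.1,handle_mid=.08,clamp=0).items():
    for q in cams.landmark_of(p,t)[:1]: print(t,q["score"],np.round(q["location"]),np.round(watz(p,o,q["location"],z),4))
E
```

```text
4.1 [0.5668 0.1121 0.2186] [[0.203, 0.979, -0.0], [0.979, -0.203, 0.0], [-0.0, -0.0, -1.0]] [0.11 0.07 1.55 0.   1.52 0.31]
knob_mid 0.7 [348. 104.] [0.6089 0.1879 0.1   ]
clamp 0.77 [346. 163.] [0.6031 0.1181 0.    ]
```

View pics/w2.png

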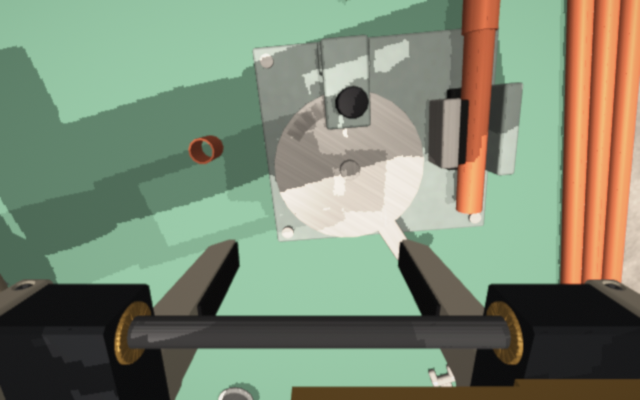

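The wrist view shows the knob top circle at (352,101), the pivot hub at (349,168), and screws at (267,61), (288,232) and (475,217).

```bash
python3 - <<'E'
from h import *
o=telemetry.get_obs();p=cams.snapshot("wrist")
m=cams.masks_of(p,"knob_mid")
f=lambda uv,z:np.round(watz(p,o,uv,z),4)
g=cv2.cvtColor(p["color"],cv2.COLOR_RGB2GRAY)[70:135,325:385]
n,l,s,c=cv2.connectedComponentsWithStats((g<45).astype(np.uint8));k=1+np.argmax(s[1:,4]);print(s[k],c[k]+[325,70])
(cx,cy),r=cv2.minEnclosingCircle(np.argwhere(l==k)[:,::-1].astype(np.float32));print(cx+325,cy+70,r)
print("knobtop",f((352,101),.118),"ctr",f(c[k]+[325,70],.112))
if m: 
  print(m[0]["box"],m[0]["score"])
for z in(.04,.045):print("hub",f((349,168),z))
a,b,d=f((267,61),.014),f((288,232),.014),f((475,217),.014)
print("yaw",np.degrees(np.arctan2(*(d-b)[1::-1])),np.degrees(np.arctan2(*(a-b)[1::-1]))-90, (a+d)/2)
print("tube",f((480,30),.054),f((470,205),.054))
print("depth knob",p["depth"][101,352])
E
```

```text
[ 22  19  21  29 298] [359.33221477 104.40939597]
354.5 103.0 15.041708946228027
knobtop [0.6105 0.1903 0.118 ] ctr [0.6166 0.1864 0.112 ]
[335.7, 89.4, 32.9, 29.1] 0.73
hub [0.6031 0.1202 0.04  ]
hub [0.6028 0.1213 0.045 ]
yaw -6.687076114954908 -6.791678321479239 [0.6431 0.1349 0.014 ]
tube [0.7455 0.2278 0.054 ] [0.7258 0.0556 0.054 ]
depth knob 0.25268623
```

arm_command([
  {"tx": 28,"ty": 9,"tz": 0,"yaw": 0,"jaw": 0},
  {"tx": 28,"ty": 9,"tz": 0,"yaw": 0,"jaw": 0},
  {"tx": 29,"ty": 9,"tz": 0,"yaw": 0,"jaw": 0},
  {"tx": 0,"ty": 0,"tz": 20,"yaw": 0,"jaw": 0},
  {"tx": 0,"ty": 0,"tz": 25,"yaw": 0,"jaw": 0},
  {"tx": 0,"ty": 0,"tz": 25,"yaw": 0,"jaw": 0},
  {"tx": 0,"ty": 0,"tz": 25,"yaw": 0,"jaw": 0},
  {"tx": 0,"ty": 0,"tz": 25,"yaw": 0,"jaw": 0},
  {"tx": 0,"ty": 0,"tz": 15,"yaw": 0,"jaw": 0},
  {"tx": 0,"ty": 0,"tz": 0,"yaw": 0,"jaw": 0},
])

```text
time: 5.23
eef_pos: [0.6072, 0.1892, 0.0786]
ee_rot: [-2.433, -1.982, 0.011]
wrist_force: [-0.1, 0.2, -1.3]
grip_width: 1.003
gripper_force: 0.0
```

arm_command([
  {"tx": 0,"ty": 0,"tz": 0,"yaw": 0,"jaw": 100},
  {"tx": 0,"ty": 0,"tz": 0,"yaw": 0,"jaw": 150},
  {"tx": 0,"ty": 0,"tz": 0,"yaw": 0,"jaw": 200},
  {"tx": 0,"ty": 0,"tz": 0,"yaw": 0,"jaw": 255},
  {"tx": 0,"ty": 0,"tz": 0,"yaw": 0,"jaw": 255},
  {"tx": 0,"ty": 0,"tz": 0,"yaw": 0,"jaw": 255},
  {"tx": 0,"ty": 0,"tz": 0,"yaw": 0,"jaw": 255},
  {"tx": 0,"ty": 0,"tz": 0,"yaw": 0,"jaw": 255},
  {"tx": 0,"ty": 0,"tz": 0,"yaw": 0,"jaw": 255},
  {"tx": 0,"ty": 0,"tz": 0,"yaw": 0,"jaw": 255},
], force=45)

```text
time: 6.07
eef_pos: [0.6104, 0.1899, 0.0836]
ee_rot: [-2.435, -1.985, 0.0]
wrist_force: [0.9, -0.0, 0.2]
grip_width: 0.334
gripper_force: 0.0
```

arm_command([
  {"tx": 0,"ty": 0,"tz": 0,"yaw": 0,"jaw": 255},
  {"tx": 0,"ty": 0,"tz": 0,"yaw": 0,"jaw": 255},
  {"tx": 0,"ty": 0,"tz": 0,"yaw": 0,"jaw": 255},
  {"tx": 0,"ty": 0,"tz": 0,"yaw": 0,"jaw": 255},
  {"tx": 0,"ty": 0,"tz": 0,"yaw": 0,"jaw": 255},
  {"tx": 0,"ty": 0,"tz": 0,"yaw": 0,"jaw": 255},
  {"tx": 0,"ty": 0,"tz": 0,"yaw": 0,"jaw": 255},
  {"tx": 0,"ty": 0,"tz": -1,"yaw": 0,"jaw": 255},
  {"tx": 0,"ty": 0,"tz": -1,"yaw": 0,"jaw": 255},
  {"tx": 0,"ty": 0,"tz": 0,"yaw": 0,"jaw": 255},
])

```text
time: 6.9
eef_pos: [0.6111, 0.1897, 0.0846]
ee_rot: [2.435, 1.984, 0.001]
wrist_force: [8.1, 0.6, -9.2]
grip_width: 0.272
gripper_force: 45.0
```

arm_command([
  {"tx": 0,"ty": 1,"tz": -2,"yaw": 0,"jaw": 255},
  {"tx": 0,"ty": 0,"tz": -2,"yaw": 0,"jaw": 255},
  {"tx": 0,"ty": 0,"tz": -2,"yaw": 0,"jaw": 255},
  {"tx": 0,"ty": 0,"tz": -2,"yaw": 0,"jaw": 255},
  {"tx": 0,"ty": 0,"tz": -1,"yaw": 0,"jaw": 255},
  {"tx": 0,"ty": 0,"tz": -1,"yaw": 0,"jaw": 255},
  {"tx": 0,"ty": 0,"tz": 0,"yaw": 0,"jaw": 255},
  {"tx": 0,"ty": 0,"tz": 0,"yaw": 0,"jaw": 255},
  {"tx": 0,"ty": 0,"tz": 0,"yaw": 0,"jaw": 255},
  {"tx": 0,"ty": 0,"tz": 0,"yaw": 0,"jaw": 255},
])

```text
time: 7.73
eef_pos: [0.6111, 0.1897, 0.0938]
ee_rot: [-2.435, -1.984, 0.001]
wrist_force: [7.7, 1.1, -12.6]
grip_width: 0.272
gripper_force: 44.9
```

arm_command([
  {"tx": 0,"ty": 0,"tz": -1,"yaw": 0,"jaw": 255},
  {"tx": 0,"ty": 0,"tz": -1,"yaw": 0,"jaw": 255},
  {"tx": 0,"ty": 0,"tz": -1,"yaw": 0,"jaw": 255},
  {"tx": 0,"ty": 0,"tz": 0,"yaw": 0,"jaw": 255},
  {"tx": 0,"ty": 0,"tz": 0,"yaw": 0,"jaw": 255},
  {"tx": 0,"ty": 0,"tz": 0,"yaw": 0,"jaw": 255},
  {"tx": 0,"ty": 0,"tz": 0,"yaw": 0,"jaw": 255},
  {"tx": 0,"ty": 0,"tz": 0,"yaw": 0,"jaw": 255},
  {"tx": 0,"ty": 0,"tz": 0,"yaw": 0,"jaw": 255},
  {"tx": 0,"ty": 0,"tz": 0,"yaw": 0,"jaw": 255},
])

```text
time: 8.57
eef_pos: [0.6111, 0.1897, 0.0958]
ee_rot: [-2.435, -1.984, 0.001]
wrist_force: [10.7, 1.8, -17.8]
grip_width: 0.273
gripper_force: 44.9
```

```bash
python3 - <<'E'
from h import *
q=cams.snapshot("top");s=cams.snapshot("side")
rs=[]
for p in(q,s):
    for a in cams.landmark_of(p,"handle_mid")[:1]: rs.append(ray(p,a["location"]));x=atz(p,a["location"],.08);d=x[:2]-[.6025,.1205];print(a["score"],np.round(a["location"]),np.round(x,4),"lever",np.arctan2(d[1],d[0])+np.radians(115+6.7),np.hypot(*d))
cv2.imwrite("pics/s3.png",cv2.resize(np.hstack([q["color"][90:250,200:420],s["color"][120:280,180:400]])[:,:,::-1],None,fx=1.8,fy=1.8))
E
```

```text
0.66 [347. 198.] [ 0.5278 -0.0053  0.08  ] lever 0.01737480858113294 0.1463256659197111
0.5 [333. 185.] [ 5.164e-01 -3.000e-04  8.000e-02] lever -0.06581280194857708 0.14832753375928423
```

View pics/s3.png

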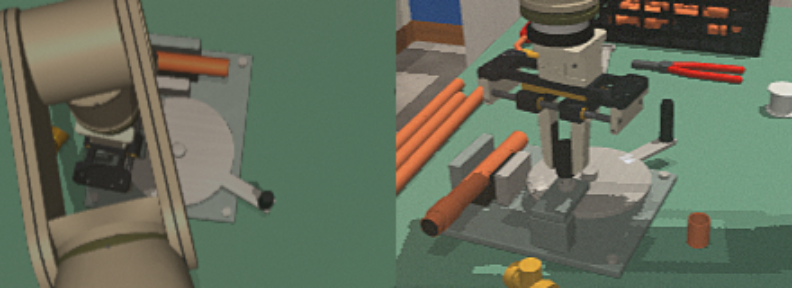

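At the stop: the force passes the 12 N spring, and the handle now sits at (347,198) in the top view, a lever angle of about 0. I'll lower the knob.

arm_command([
  {"tx": 0,"ty": 0,"tz": 2,"yaw": 0,"jaw": 255},
  {"tx": 0,"ty": 0,"tz": 2,"yaw": 0,"jaw": 255},
  {"tx": 0,"ty": 0,"tz": 2,"yaw": 0,"jaw": 255},
  {"tx": 0,"ty": 0,"tz": 2,"yaw": 0,"jaw": 255},
  {"tx": 0,"ty": 0,"tz": 2,"yaw": 0,"jaw": 255},
  {"tx": 0,"ty": 0,"tz": 2,"yaw": 0,"jaw": 255},
  {"tx": 0,"ty": 0,"tz": 2,"yaw": 0,"jaw": 255},
  {"tx": 0,"ty": 0,"tz": 0,"yaw": 0,"jaw": 255},
  {"tx": 0,"ty": 0,"tz": 0,"yaw": 0,"jaw": 255},
  {"tx": 0,"ty": 0,"tz": 0,"yaw": 0,"jaw": 255},
])

```text
time: 9.6
eef_pos: [0.6112, 0.1897, 0.0837]
ee_rot: [-2.435, -1.985, 0.001]
wrist_force: [5.8, 1.8, -8.7]
grip_width: 0.272
gripper_force: 45.0
```

arm_command([
  {"tx": 0,"ty": 0,"tz": 0,"yaw": 0,"jaw": 180},
  {"tx": 0,"ty": 0,"tz": 0,"yaw": 0,"jaw": 100},
  {"tx": 0,"ty": 0,"tz": 0,"yaw": 0,"jaw": 60},
  {"tx": 0,"ty": 0,"tz": 0,"yaw": 0,"jaw": 60},
  {"tx": 0,"ty": 0,"tz": 0,"yaw": 0,"jaw": 60},
  {"tx": 0,"ty": 0,"tz": 0,"yaw": 0,"jaw": 60},
  {"tx": 0,"ty": 0,"tz": 0,"yaw": 0,"jaw": 60},
  {"tx": 0,"ty": 0,"tz": 0,"yaw": 0,"jaw": 60},
  {"tx": 0,"ty": 0,"tz": -30,"yaw": 0,"jaw": 60},
  {"tx": 0,"ty": 0,"tz": -35,"yaw": 0,"jaw": 60},
])

```text
time: 10.43
eef_pos: [0.6086, 0.189, 0.1462]
ee_rot: [-2.432, -1.983, 0.011]
wrist_force: [0.6, 0.4, -0.8]
grip_width: 0.761
gripper_force: 0.0
```

arm_command([
  {"tx": -10,"ty": 0,"tz": -30,"yaw": 0,"jaw": 0},
  {"tx": -33,"ty": -6,"tz": -20,"yaw": 0,"jaw": 0},
  {"tx": -38,"ty": -6,"tz": 0,"yaw": 0,"jaw": 0},
  {"tx": -38,"ty": -7,"tz": 0,"yaw": 0,"jaw": 0},
  {"tx": -38,"ty": -7,"tz": 0,"yaw": 0,"jaw": 0},
  {"tx": -38,"ty": -7,"tz": 0,"yaw": 0,"jaw": 0},
  {"tx": -38,"ty": -6,"tz": 0,"yaw": 0,"jaw": 0},
  {"tx": -37,"ty": -6,"tz": 0,"yaw": 0,"jaw": 0},
  {"tx": 0,"ty": 0,"tz": 0,"yaw": 0,"jaw": 0},
  {"tx": 0,"ty": 0,"tz": 0,"yaw": 0,"jaw": 0},
])

```text
time: 11.27
eef_pos: [0.5125, -0.0674, 0.1999]
ee_rot: [2.439, 1.98, 0.001]
wrist_force: [0.3, -0.2, -0.1]
grip_width: 0.998
gripper_force: 0.0
```

```bash
python3 - <<'E'
from h import *
o=telemetry.get_obs();p=cams.snapshot("wrist")
print(o["time"],np.round(o["eef_pos"],4),np.round(R.from_rotvec(o["ee_rot"]).as_matrix(),3).tolist())
cv2.imwrite("pics/w4.png",p["color"][:,:,::-1])
for t,z in dict(handle_mid=.08,handle=.04,knob_mid=.1,clamp=0).items():
    for q in cams.landmark_of(p,t)[:1]: print(t,q["score"],np.round(q["location"]),np.round(watz(p,o,q["location"],z),4))
m=cams.masks_of(p,"handle")
if m: print(m[0]["box"],m[0]["score"])
q=cams.snapshot("top")
for a in cams.landmark_of(q,"handle_mid")[:1]: print("top",a["score"],np.round(atz(q,a["location"],.08),4))
E
```

```text
11.2667 [ 0.5125 -0.0674  0.1999] [[0.205, 0.979, 0.001], [0.979, -0.205, -0.0], [0.0, 0.001, -1.0]]
handle_mid 0.88 [317. 128.] [ 0.5239 -0.0054  0.08  ]
handle 0.94 [319. 125.] [ 0.5263 -0.0064  0.04  ]
[305.3, 117.7, 24.6, 24.2] 0.72
top 0.43 [ 0.5245 -0.0014  0.08  ]
```

View pics/w4.png

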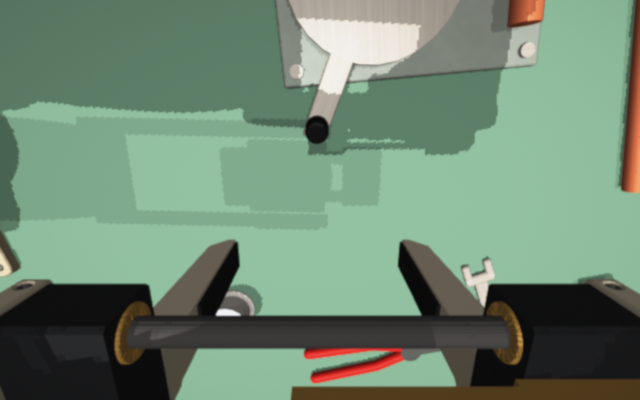

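The handle top is at (317,130) in the wrist view, which gives xy of about (0.524,-0.0065), as the geometry predicts. I'll grip it.

arm_command([
  {"tx": 31,"ty": 0,"tz": 0,"yaw": 0,"jaw": 0},
  {"tx": 31,"ty": -1,"tz": 0,"yaw": 0,"jaw": 0},
  {"tx": 0,"ty": 0,"tz": 15,"yaw": 0,"jaw": 0},
  {"tx": 0,"ty": 0,"tz": 25,"yaw": 0,"jaw": 0},
  {"tx": 0,"ty": 0,"tz": 30,"yaw": 0,"jaw": 0},
  {"tx": 0,"ty": 0,"tz": 30,"yaw": 0,"jaw": 0},
  {"tx": 0,"ty": 0,"tz": 24,"yaw": 0,"jaw": 60},
  {"tx": 0,"ty": 0,"tz": 15,"yaw": 0,"jaw": 100},
  {"tx": 0,"ty": 0,"tz": 0,"yaw": 0,"jaw": 150},
  {"tx": 0,"ty": 0,"tz": 0,"yaw": 0,"jaw": 180},
], force=25)

```text
time: 12.5
eef_pos: [0.5237, -0.0042, 0.06]
ee_rot: [-2.433, -1.985, 0.002]
wrist_force: [-0.3, -0.1, -0.0]
grip_width: 0.763
gripper_force: 0.0
```

arm_command([
  {"tx": 0,"ty": 0,"tz": 0,"yaw": 0,"jaw": 255},
  {"tx": 0,"ty": 0,"tz": 0,"yaw": 0,"jaw": 255},
  {"tx": 0,"ty": 0,"tz": 0,"yaw": 0,"jaw": 255},
  {"tx": 0,"ty": 0,"tz": 0,"yaw": 0,"jaw": 255},
  {"tx": 0,"ty": 0,"tz": 0,"yaw": 0,"jaw": 255},
  {"tx": 0,"ty": 0,"tz": 0,"yaw": 0,"jaw": 255},
  {"tx": 0,"ty": 0,"tz": 0,"yaw": 0,"jaw": 255},
  {"tx": 0,"ty": 0,"tz": 0,"yaw": 0,"jaw": 255},
  {"tx": 0,"ty": 0,"tz": 0,"yaw": 0,"jaw": 255},
  {"tx": 0,"ty": 0,"tz": 0,"yaw": 0,"jaw": 255},
])

```text
time: 13.33
eef_pos: [0.5242, -0.0048, 0.0607]
ee_rot: [-2.435, -1.985, 0.001]
wrist_force: [-2.2, -0.3, 3.3]
grip_width: 0.212
gripper_force: 25.0
```

arm_command([
  {"tx": 0,"ty": 0,"tz": 0,"yaw": 0,"jaw": 255},
  {"tx": 0,"ty": 0,"tz": 0,"yaw": 0,"jaw": 255},
  {"tx": 0,"ty": 0,"tz": 0,"yaw": 0,"jaw": 255},
  {"tx": 0,"ty": 0,"tz": 0,"yaw": 0,"jaw": 255},
  {"tx": 0,"ty": 0,"tz": 0,"yaw": 0,"jaw": 255},
  {"tx": 0,"ty": 0,"tz": 0,"yaw": 0,"jaw": 255},
  {"tx": 0,"ty": 0,"tz": 0,"yaw": 0,"jaw": 255},
  {"tx": 0,"ty": 0,"tz": 0,"yaw": 0,"jaw": 255},
  {"tx": 0,"ty": 0,"tz": 0,"yaw": 0,"jaw": 255},
  {"tx": 0,"ty": 0,"tz": 0,"yaw": 0,"jaw": 255},
])

```text
time: 14.17
eef_pos: [0.5245, -0.0048, 0.0607]
ee_rot: [2.435, 1.985, -0.0]
wrist_force: [-3.1, -2.5, 4.6]
grip_width: 0.211
gripper_force: 25.0
```

```bash
python3 - <<'E'
from h import *
o=telemetry.get_obs();Rm=R.from_rotvec(o["ee_rot"]).as_matrix();print(o["time"],np.round(o["eef_pos"],4),o["wrist_force"],o["grip_width"])
d=o["eef_pos"][:2]-[.6025,.1205];print("r",np.hypot(*d),"lever",np.arctan2(d[1],d[0])+np.radians(121.7))
P=lambda a:np.array([.6025,.1205])+np.hypot(*d)*np.array([np.cos(a-np.radians(121.7)),np.sin(a-np.radians(121.7))])
a0=np.arctan2(d[1],d[0])+np.radians(121.7)
for a in np.arange(.08,.73,.08):
    w=P(a)-P(a-.08) ; print(round(a,2),np.round(P(a),4),np.round(1000*(Rm.T@np.r_[w,0])[:2],1))
E
```

```text
14.1667 [ 0.5245 -0.0048  0.0607] [-3.13793899 -2.5127084   4.63486077] 0.2113581934724784
r 0.14764063000223795 lever -0.0037018275542268775
0.08 [ 0.5352 -0.0109] [-3.6 11.2]
0.16 [ 0.5459 -0.0159] [-2.7 11.5]
0.24 [ 0.557 -0.02 ] [-1.8 11.7]
0.32 [ 0.5684 -0.0231] [-0.8 11.8]
0.4 [ 0.58   -0.0254] [ 0.1 11.8]
0.48 [ 0.5917 -0.0267] [ 1.1 11.8]
0.56 [ 0.6035 -0.0271] [ 2.  11.6]
0.64 [ 0.6153 -0.0266] [ 2.9 11.4]
0.72 [ 0.627  -0.0251] [ 3.8 11.2]
```

arm_command([
  {"tx": -0.7,"ty": 2.1,"tz": 0,"yaw": 0,"jaw": 255},
  {"tx": -0.7,"ty": 2.1,"tz": 0,"yaw": 0,"jaw": 255},
  {"tx": -0.6,"ty": 2.1,"tz": 0,"yaw": 0,"jaw": 255},
  {"tx": -0.6,"ty": 2.1,"tz": 0,"yaw": 0,"jaw": 255},
  {"tx": -0.6,"ty": 2.1,"tz": 0,"yaw": 0,"jaw": 255},
  {"tx": -0.6,"ty": 2.1,"tz": 0,"yaw": 0,"jaw": 255},
  {"tx": -0.6,"ty": 2.1,"tz": 0,"yaw": 0,"jaw": 255},
  {"tx": -0.6,"ty": 2.1,"tz": 0,"yaw": 0,"jaw": 255},
  {"tx": 0,"ty": 0,"tz": 0,"yaw": 0,"jaw": 255},
  {"tx": 0,"ty": 0,"tz": 0,"yaw": 0,"jaw": 255},
])

```text
time: 15.0
eef_pos: [0.5408, -0.0136, 0.0608]
ee_rot: [2.434, 1.984, 0.001]
wrist_force: [3.6, -5.4, -0.8]
grip_width: 0.213
gripper_force: 25.0
```

arm_command([
  {"tx": -0.3,"ty": 1.5,"tz": 0,"yaw": 0,"jaw": 255},
  {"tx": -0.3,"ty": 1.5,"tz": 0,"yaw": 0,"jaw": 255},
  {"tx": -0.3,"ty": 1.5,"tz": 0,"yaw": 0,"jaw": 255},
  {"tx": -0.3,"ty": 1.5,"tz": 0,"yaw": 0,"jaw": 255},
  {"tx": -0.3,"ty": 1.5,"tz": 0,"yaw": 0,"jaw": 255},
  {"tx": 0,"ty": 0,"tz": 0,"yaw": 0,"jaw": 255},
  {"tx": 0,"ty": 0,"tz": 0,"yaw": 0,"jaw": 255},
  {"tx": 0,"ty": 0,"tz": 0,"yaw": 0,"jaw": 255},
  {"tx": 0,"ty": 0,"tz": 0,"yaw": 0,"jaw": 255},
  {"tx": 0,"ty": 0,"tz": 0,"yaw": 0,"jaw": 255},
])

```text
time: 15.83
eef_pos: [0.5466, -0.0161, 0.0607]
ee_rot: [-2.435, -1.985, 0.001]
wrist_force: [-4.5, -1.9, 4.7]
grip_width: 0.214
gripper_force: 25.0
```

Click 1: the lever is at about 0.165 and the force swung as the tooth passed. On to click 2.

arm_command([
  {"tx": -0.3,"ty": 1.9,"tz": 0,"yaw": 0,"jaw": 255},
  {"tx": -0.3,"ty": 1.9,"tz": 0,"yaw": 0,"jaw": 255},
  {"tx": -0.3,"ty": 1.9,"tz": 0,"yaw": 0,"jaw": 255},
  {"tx": -0.3,"ty": 1.9,"tz": 0,"yaw": 0,"jaw": 255},
  {"tx": -0.3,"ty": 1.9,"tz": 0,"yaw": 0,"jaw": 255},
  {"tx": -0.3,"ty": 1.9,"tz": 0,"yaw": 0,"jaw": 255},
  {"tx": -0.2,"ty": 1.9,"tz": 0,"yaw": 0,"jaw": 255},
  {"tx": -0.2,"ty": 1.9,"tz": 0,"yaw": 0,"jaw": 255},
  {"tx": 0,"ty": 0,"tz": 0,"yaw": 0,"jaw": 255},
  {"tx": 0,"ty": 0,"tz": 0,"yaw": 0,"jaw": 255},
])

```text
time: 16.67
eef_pos: [0.5609, -0.0211, 0.0607]
ee_rot: [-2.434, -1.984, 0.001]
wrist_force: [-3.5, -3.4, 6.2]
grip_width: 0.207
gripper_force: 25.0
```

arm_command([
  {"tx": -0.2,"ty": 1.6,"tz": 0,"yaw": 0,"jaw": 255},
  {"tx": -0.2,"ty": 1.6,"tz": 0,"yaw": 0,"jaw": 255},
  {"tx": -0.1,"ty": 1.6,"tz": 0,"yaw": 0,"jaw": 255},
  {"tx": -0.1,"ty": 1.6,"tz": 0,"yaw": 0,"jaw": 255},
  {"tx": -0.1,"ty": 1.6,"tz": 0,"yaw": 0,"jaw": 255},
  {"tx": 0,"ty": 0,"tz": 0,"yaw": 0,"jaw": 255},
  {"tx": 0,"ty": 0,"tz": 0,"yaw": 0,"jaw": 255},
  {"tx": 0,"ty": 0,"tz": 0,"yaw": 0,"jaw": 255},
  {"tx": 0,"ty": 0,"tz": 0,"yaw": 0,"jaw": 255},
  {"tx": 0,"ty": 0,"tz": 0,"yaw": 0,"jaw": 255},
])

```text
time: 17.5
eef_pos: [0.5691, -0.0234, 0.0607]
ee_rot: [-2.435, -1.985, -0.0]
wrist_force: [-2.2, 0.5, 4.3]
grip_width: 0.21
gripper_force: 25.0
```

Click 2 is at about 0.325 and the force fell again. Click 3.

arm_command([
  {"tx": 0,"ty": 1.9,"tz": 0,"yaw": 0,"jaw": 255},
  {"tx": 0,"ty": 1.9,"tz": 0,"yaw": 0,"jaw": 255},
  {"tx": 0,"ty": 1.9,"tz": 0,"yaw": 0,"jaw": 255},
  {"tx": 0,"ty": 1.9,"tz": 0,"yaw": 0,"jaw": 255},
  {"tx": 0,"ty": 1.9,"tz": 0,"yaw": 0,"jaw": 255},
  {"tx": 0,"ty": 1.9,"tz": 0,"yaw": 0,"jaw": 255},
  {"tx": 0.1,"ty": 1.9,"tz": 0,"yaw": 0,"jaw": 255},
  {"tx": 0.1,"ty": 1.9,"tz": 0,"yaw": 0,"jaw": 255},
  {"tx": 0,"ty": 0,"tz": 0,"yaw": 0,"jaw": 255},
  {"tx": 0,"ty": 0,"tz": 0,"yaw": 0,"jaw": 255},
])

```text
time: 18.33
eef_pos: [0.5832, -0.026, 0.0606]
ee_rot: [-2.434, -1.984, 0.002]
wrist_force: [-7.1, 0.8, 8.1]
grip_width: 0.209
gripper_force: 25.0
```

arm_command([
  {"tx": 0.1,"ty": 1.6,"tz": 0,"yaw": 0,"jaw": 255},
  {"tx": 0.1,"ty": 1.6,"tz": 0,"yaw": 0,"jaw": 255},
  {"tx": 0.1,"ty": 1.6,"tz": 0,"yaw": 0,"jaw": 255},
  {"tx": 0.2,"ty": 1.6,"tz": 0,"yaw": 0,"jaw": 255},
  {"tx": 0.2,"ty": 1.7,"tz": 0,"yaw": 0,"jaw": 255},
  {"tx": 0,"ty": 0,"tz": 0,"yaw": 0,"jaw": 255},
  {"tx": 0,"ty": 0,"tz": 0,"yaw": 0,"jaw": 255},
  {"tx": 0,"ty": 0,"tz": 0,"yaw": 0,"jaw": 255},
  {"tx": 0,"ty": 0,"tz": 0,"yaw": 0,"jaw": 255},
  {"tx": 0,"ty": 0,"tz": 0,"yaw": 0,"jaw": 255},
])

```text
time: 19.17
eef_pos: [0.5921, -0.0271, 0.0606]
ee_rot: [-2.435, -1.985, -0.0]
wrist_force: [-1.9, 1.2, 5.0]
grip_width: 0.205
gripper_force: 25.0
```

Click 3 is at about 0.483, with the force going from 7 to 2 N. Click 4, aiming for about 0.655.

arm_command([
  {"tx": 0.2,"ty": 1.9,"tz": 0,"yaw": 0,"jaw": 255},
  {"tx": 0.2,"ty": 1.9,"tz": 0,"yaw": 0,"jaw": 255},
  {"tx": 0.3,"ty": 1.9,"tz": 0,"yaw": 0,"jaw": 255},
  {"tx": 0.3,"ty": 1.9,"tz": 0,"yaw": 0,"jaw": 255},
  {"tx": 0.4,"ty": 1.9,"tz": 0,"yaw": 0,"jaw": 255},
  {"tx": 0.4,"ty": 1.9,"tz": 0,"yaw": 0,"jaw": 255},
  {"tx": 0.4,"ty": 1.9,"tz": 0,"yaw": 0,"jaw": 255},
  {"tx": 0.4,"ty": 1.9,"tz": 0,"yaw": 0,"jaw": 255},
  {"tx": 0,"ty": 0,"tz": 0,"yaw": 0,"jaw": 255},
  {"tx": 0,"ty": 0,"tz": 0,"yaw": 0,"jaw": 255},
])

```text
time: 20.0
eef_pos: [0.6063, -0.0275, 0.0605]
ee_rot: [-2.433, -1.984, 0.003]
wrist_force: [-10.6, 2.1, 10.8]
grip_width: 0.209
gripper_force: 25.0
```

arm_command([
  {"tx": 0.4,"ty": 1.6,"tz": 0,"yaw": 0,"jaw": 255},
  {"tx": 0.4,"ty": 1.6,"tz": 0,"yaw": 0,"jaw": 255},
  {"tx": 0.5,"ty": 1.6,"tz": 0,"yaw": 0,"jaw": 255},
  {"tx": 0.5,"ty": 1.6,"tz": 0,"yaw": 0,"jaw": 255},
  {"tx": 0.5,"ty": 1.6,"tz": 0,"yaw": 0,"jaw": 255},
  {"tx": 0.2,"ty": 0.8,"tz": 0,"yaw": 0,"jaw": 255},
  {"tx": 0,"ty": 0,"tz": 0,"yaw": 0,"jaw": 255},
  {"tx": 0,"ty": 0,"tz": 0,"yaw": 0,"jaw": 255},
  {"tx": 0,"ty": 0,"tz": 0,"yaw": 0,"jaw": 255},
  {"tx": 0,"ty": 0,"tz": 0,"yaw": 0,"jaw": 255},
])

```text
time: 20.83
eef_pos: [0.6164, -0.027, 0.0606]
ee_rot: [-2.435, -1.985, 0.0]
wrist_force: [-2.9, 2.0, 5.5]
grip_width: 0.216
gripper_force: 25.0
```

```bash
python3 - <<'E'
from h import *
for i in range(3):
    q=cams.snapshot("top");o=telemetry.get_obs();d=o["eef_pos"][:2]-[.6025,.1205];print(o["time"],np.round(o["eef_pos"],4),np.hypot(*d),"lever",np.arctan2(d[1],d[0])+np.radians(121.7),np.round(o["wrist_force"],1),o["grip_width"],o["gripper_force"])
for t,z in dict(knob_mid=.1,coupling=0,tee=0,flux_tub=0,solder=0,end_cap=0,pliers=0).items():
    for a in cams.landmark_of(q,t)[:1]: print(t,np.round(atz(q,a["location"],z),3))
s=cams.snapshot("side")
cv2.imwrite("pics/s5.png",cv2.resize(np.hstack([q["color"][90:250,200:420],s["color"][120:280,180:400]])[:,:,::-1],None,fx=1.8,fy=1.8))
E
```

```text
20.8833 [ 0.6164 -0.0269  0.0606] 0.14809194346196808 lever 0.6475849401792066 [-3.4  1.7  5.7] 0.20996458438499022 25.000893557444215
20.9333 [ 0.6164 -0.0269  0.0606] 0.14807794576682387 lever 0.6475917600063241 [-2.9  1.6  4.9] 0.2104570153716646 25.000808585900813
20.9833 [ 0.6165 -0.027   0.0606] 0.14811716995215599 lever 0.6476452936843362 [-3.3  1.   5.6] 0.21105546853258214 25.000890651717782
knob_mid [0.6   0.195 0.1  ]
coupling [0.453 0.178 0.   ]
tee [0.619 0.312 0.   ]
flux_tub [0.434 0.433 0.   ]
solder [ 0.363 -0.219  0.   ]
end_cap [0.546 0.46  0.   ]
pliers [ 0.586 -0.329  0.   ]
```

View pics/s5.png

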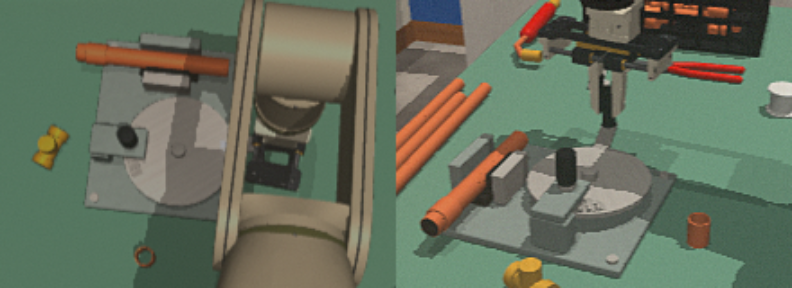

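Click 4 was felt: the force went from 10.6 to 3 N at about 0.648. The side view shows the handle gripped and the knob in, and the bystanders have not moved. I'll add a small margin nudge and then hand in.

arm_command([
  {"tx": 0.3,"ty": 0.8,"tz": 0,"yaw": 0,"jaw": 255},
  {"tx": 0.3,"ty": 0.7,"tz": 0,"yaw": 0,"jaw": 255},
  {"tx": 0,"ty": 0,"tz": 0,"yaw": 0,"jaw": 255},
  {"tx": 0,"ty": 0,"tz": 0,"yaw": 0,"jaw": 255},
  {"tx": 0,"ty": 0,"tz": 0,"yaw": 0,"jaw": 255},
  {"tx": 0,"ty": 0,"tz": 0,"yaw": 0,"jaw": 255},
  {"tx": 0,"ty": 0,"tz": 0,"yaw": 0,"jaw": 255},
  {"tx": 0,"ty": 0,"tz": 0,"yaw": 0,"jaw": 255},
  {"tx": 0,"ty": 0,"tz": 0,"yaw": 0,"jaw": 255},
  {"tx": 0,"ty": 0,"tz": 0,"yaw": 0,"jaw": 255},
])

```text
time: 22.22
eef_pos: [0.6179, -0.0268, 0.0606]
ee_rot: [-2.435, -1.985, 0.001]
wrist_force: [-3.1, 0.9, 6.0]
grip_width: 0.21
gripper_force: 25.0
```

```bash
python3 -c "
from h import *
o=telemetry.get_obs();d=o['eef_pos'][:2]-[.6025,.1205];print(np.arctan2(d[1],d[0])+np.radians(121.7),o['wrist_force'],o['gripper_force'])
print(workorder.finish_job())"
```

```text
0.6575067308527067 [-3.09877895  0.85795496  6.01120987] 25.000947247026488
the job is handed in; nothing more can be done
None
```

I released the clamp with the knob, swung the lever four clicks (about 0.66 rad by my estimate) and handed the job in at about 22 s with the handle held at 25 N; no verdict was returned.

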